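# Set a shaft collar on the flat of a motor shaft

### The job

Slide the vise's jaw open to its stop, then pinch the motor's upright shaft with the fingers and turn it until its flat squarely faces the yellow mark on the gearbox. Then lift the orange collar out of the vise, slip it over the end of the shaft with its set-screw facing the flat, and hold it there, level, at the middle of the flat's length, so that someone else can tighten the screw. The program finishes while the fingers still hold the collar there (nothing else keeps it up), and the caliper, the green level and the perforated angle are left alone.

Things in the scene. Friction and masses are not known exactly. Their poses are not given: they have to be found in the camera images.
- vise: green vise fixed to the table; origin under the collar at table level, z up. Base plate 10 mm thick, 70 mm wide; steel bed 34 mm wide (y), top at z = 35 mm. Fixed jaw x -45 to -20, sliding jaw x 20 to 51 mm when closed, 46 mm wide, top z = 60 mm. A lip on it overhangs the collar until open. Beside the bed (|y| over 17, |x| under 20 mm) fingers have room down to z = 10 mm
- jaw (a joint): travel of the sliding jaw: 0 = closed, 0.032 m = fully open at its stop; it slides along the vise's +x, with about 4 N of friction, and stays where it is left
- jaw_post (a point): top of the upright black round post on the sliding jaw, 14 mm in diameter and 30 mm high above the jaw's top (which is at z = 60 mm): the grip for sliding the jaw
- collar: orange steel ring (shaft collar), outer diameter 40 mm, bore 22 mm, 18 mm high, about 0.09 kg; origin at the centre of its underside, z along the bore (up), x towards its set-screw. It starts standing on the vise's bed between the jaws, with its x roughly along the vise's x
- screw (a point): the set-screw of the collar: a small dark dot on its outer face at half height, 20 mm out from its axis along its x; a white stripe on the top face marks the same side
- gearbox: blue gearbox fixed to the table, 90 x 90 x 50 mm, with a 48 mm black motor lying out of its -x side (to x = -115 mm, up to z = 49 mm); origin at table level under the shaft's axis, z up, x towards the yellow mark. A round boss of 32 mm diameter on top reaches z = 62 mm
- mark (a point): point on the yellow stripe on the gearbox's top, 20 mm out from the shaft's axis along the gearbox's x; the stripe runs outwards and down the face
- shaft: upright dark shaft, 18 mm diameter, on the gearbox's axis; origin on the axis 62 mm above the table, z up, x towards its flat. It is 60 mm long with a 3 mm end chamfer. From 18 mm up it is D-shaped: one bright flat 6 mm from the axis; fingers square on the flat close to 15 mm, elsewhere to about 18. Turns both ways with 0.06 Nm of friction (stops 3.1 rad either side of the mark), stays put
- flat (a point): point 20 mm out from the shaft's axis, straight out from the middle of the flat, at the middle of the flat's length (39 mm above the shaft's origin, 101 mm above the table); it turns with the shaft
- caliper: loose steel caliper lying on the table, 160 mm long along its x, 8 mm thick; leave alone. Origin at its underside, mid-length
- level: loose green spirit level, 120 x 22 x 40 mm; leave alone. Origin at the centre of its underside, x along its length
- angle: loose perforated aluminium angle, 110 x 32 x 32 mm; leave alone. Origin at the centre of its underside, x along its length
Not all that is in view belongs to the job. What is shaped like the gearbox but purple, red or white is not meant.

How it is judged:
By the outcome, as a careful person would: the job done as asked, in the order asked, and still so for the second after the job is handed in, while the arm keeps its last pose, push and grip.
It also fails if it takes over 53 s, if anything falls off the work surface, if the arm or the gripper's body presses on something with over 40 N, if the wrist force passes 120 N, or if a joint passes its speed limit or range.

### The arm

A 6-joint arm with a two-finger parallel gripper is mounted at the origin on the work surface. World frame = base frame: x ahead of the robot, y to its left, z up, the work surface at z = 0. Lengths are in m, angles in degrees, forces in N, time in s.
With the tool pointing down it reaches from about 0.25 to 0.725 m from the base axis. Payload 9.7 kg.
Tool frame: the origin (TCP) lies midway between the tips of the shut fingers; the grasp point (between the pads) lies 19 mm behind it; z points along the fingers, y is the line along which they close (so a half turn about z gives the same grasp; the last joint's range is limited). The gripper opens to 85 mm and grips with 20 to 120 N. Pads are 22 mm wide; open, the fingers measure 114 mm over their backs; the gripper's body (76 mm by 85 mm) begins 54 mm behind the grasp point. The pads swing forward as they close: fully open they stand 13 mm farther back than shut.
Start: joints at [65.26, 4.979, 10.078, 95.1, 0, 90], TCP at [0.23, 0.5, 0.231] pointing down, gripper open.
Joint ranges: [-179.16, 179.16], [-48.56, 103.87], [-65.8, 70.77], [-126.05, 130.52], [-82.76, 87.17], [-180, 180]. Speed limits (degrees/s): [127.2, 127.2, 147.25, 180, 180, 180].

### API

Orientations are given as [roll, pitch, yaw] about the fixed x, y, z axes, in that order (R = Rz(yaw) Ry(pitch) Rx(roll)).
In Python, from workcell import * gives the robot as it stands.
- The arm moves only by the tool servo_tool, never from a script. Its argument "moves" is a list of rows, each a list of 4 numbers: the shift along the world's x, y, z in cm, then the turn about the world's z in rad. A call has 1 to 20 rows; each row is the pose to reach, as a shift and turn from the pose commanded when the call began; what a row does not reach only later rows make up. A row lasts 1/12 s, in which the tool goes at most 41.7 mm and 7.16 degrees, less where a joint would pass 70% of its speed; a pose out of reach is approached as far as the arm can. A call with a gripper value outside its range is refused whole. "claw" is the closure, from 0 (fully open) to 1 (shut), set as the call begins (left out, the last holds). The fingers move at their own pace and stop on an object; "force" is the grip in N (left out, the last holds). Time passes only in rows, so rows that repeat a pose let the fingers close. It gives the time, the measured TCP pose, the force, the opening and the grip force at its end, in the units of the state.
- get_obs(): the state, without advancing time (a new reading comes with each control period).
- camera(name): name is "scene" or "top"; returns the picture (420x560x3 uint8, red, green, blue); there is no depth.
- get_calibration(name): a dict with "fx", "fy", "cx", "cy" (pixels), "rvec" (rotation vector, rad) and "tvec" (3), from world to camera coordinates, as OpenCV has them. Camera axes: x right, y down, z forward; pixel columns grow to the right and rows downward; lengths in m; the calibration is good to about 2 mm. A picture is of the moment at which its call begins. get_calibration takes no time and is no camera call.
- job_done(): hands the job in; it is judged then, once.
The state is a dict: "time": time; "q": joint angles; "qd": joint speeds; "joint_efforts": joint torques, N m; "ee_pos": TCP position; "tcp_rot": TCP orientation; "wrist_force": force on the tool from outside, world axes, zero at the start; "torque": the same for the moment, N m; "opening": finger opening in m; "grasp_force": force on a finger pad.
Only numpy, scipy, OpenCV 4.12 (cv2) and the standard library are available. Lean on these libraries where they do the work, as an engineer would, in place of code of your own. Each camera call takes 0.05 s, during which the arm holds its last target. There are 200 camera calls.

## Working session

There is one attempt and no reset: what is moved stays moved. The work goes in short steps, Python scripts to look and compute and a tool call to move; the robot and the scene stay as the last step left them, time stands still between calls to the robot, and variables do not carry over. Pictures are saved under pics/ and viewed, at most 10 in all, crops included, and the job is handed in when it is done.

Besides the shell and the picture viewer there is one more tool, called after "Emit:" in YAML: its name, and indented under it one key for each argument. servo_tool: Moves the arm, as the interface text tells. Its arguments: {"type":"object","properties":{"moves":{"type":"array","items":{"type":"array","items":{"type":"number"}}},"claw":{"type":"number"},"force":{"type":"number"}},"required":["moves"]}

```bash
mkdir -p pics; ls; python3 - <<'E'
from workcell import *
import cv2
for n in("scene","top"):
    cv2.imwrite(f"pics/{n}0.png",camera(n)[:,:,::-1]); print(n,get_calibration(n))
print(get_obs())
E
```

```text
pics
scene {'fx': 382.95806348202814, 'fy': 382.95806348202814, 'cx': 279.8415324905389, 'cy': 206.58277227345476, 'rvec': array([ 1.90525669,  1.16881257, -0.59526893]), 'tvec': array([-0.25785299, -0.17068186,  1.48430621])}
top {'fx': 474.6085471632702, 'fy': 474.6085471632702, 'cx': 276.06521380739485, 'cy': 211.42001838238824, 'rvec': array([ 2.2185445 , -2.15201462,  0.13416056]), 'tvec': array([-0.03260076,  0.52069764,  1.15805319])}
{'time': 0.1, 'q': array([6.52593007e+01, 5.00879913e+00, 1.00393248e+01, 9.50980653e+01,
       8.74192970e-04, 9.00020650e+01]), 'qd': array([-0.05337211, -0.15012654,  0.09995467,  0.03672587, -0.0562642 ,
       -0.02139586]), 'joint_efforts': array([ 9.80994591e-04, -5.21559477e+01,  4.65653193e+01,  1.60363445e-02,
        3.30518810e-05,  1.61479107e-05]), 'ee_pos': array([0.23009768, 0.49934402, 0.23064875]), 'tcp_rot': array([-1.79932460e+02, -8.71758218e-04,  1.55257235e+02]), 'wrist_force': array([-1.24139498, -0.73812199,  0.0471265 ]), 'torque': array([ 0.02020272, -0.00150133, -0.0276254 ]), 'grasp_force': 0.0, 'opening': 0.08550118337185646}
```

View pics/top0.png

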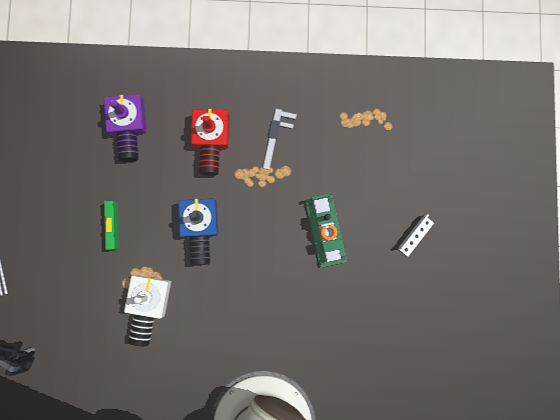

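View pics/scene0.png

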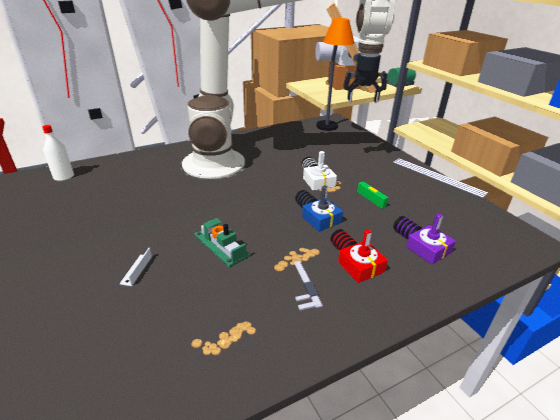

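The top view shows the blue gearbox near (197,217) with its shaft, and the vise near (325,230) with its post at (324,216) and the collar at (329,232). I'll enlarge the crops to measure them.

```bash
python3 - <<'E'
import cv2,numpy as np
t=cv2.imread("pics/top0.png"); s=cv2.imread("pics/scene0.png")
f=lambda im,x,y,w,h,k:cv2.resize(im[y:y+h,x:x+w],(w*k,h*k),interpolation=cv2.INTER_CUBIC)
a=f(t,170,190,50,40,8);b=f(t,295,190,50,40,8)
c=f(s,295,180,50,35,8);d=f(s,190,215,50,35,8)
cv2.imwrite("pics/c0.png",np.vstack([np.hstack([a,b]),np.hstack([c,d])]))
E
```

```text
(no output)
```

View pics/c0.png

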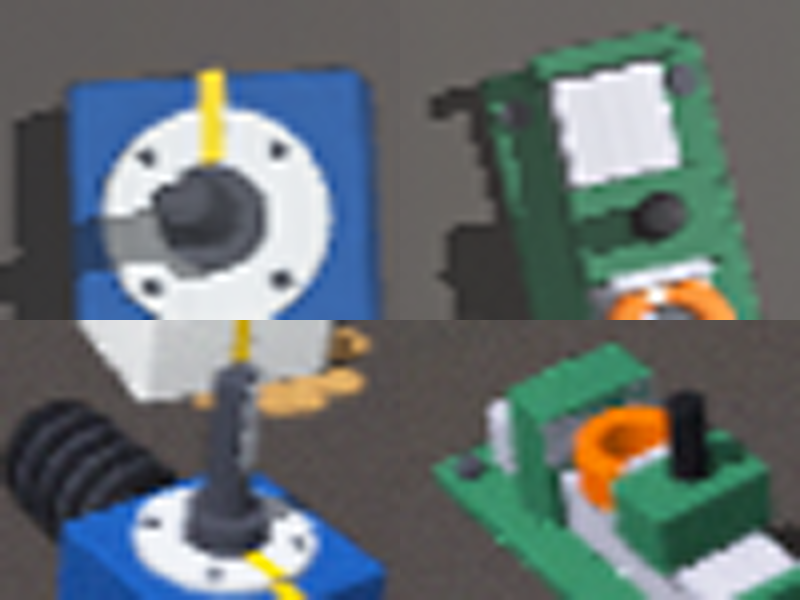

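The crop shows three things:
- **Boss:** centred at about (196,217) in the top view.
- **Flat:** a light strip on the right side of the shaft in the scene view.
- **Collar:** its white stripe is on the post side.

Next I'll work out the numbers.

```bash
cat > h.py <<'E'
import numpy as np, cv2
from workcell import *
class C:
    def __init__(s,n):
        k=get_calibration(n); s.K=np.array([[k['fx'],0,k['cx']],[0,k['fy'],k['cy']],[0,0,1.]])
        s.R=cv2.Rodrigues(k['rvec'])[0]; s.t=np.array(k['tvec']).ravel(); s.r=k['rvec']; s.pos=-s.R.T@s.t
    def px(s,P): return cv2.projectPoints(np.atleast_2d(P).astype(float),s.r,s.t,s.K,None)[0][:,0]
    def at(s,uv,z):
        d=s.R.T@np.linalg.inv(s.K)@np.array([*uv,1.]); return s.pos+d*(z-s.pos[2])/d[2]
def crop(im,x,y,w,h,k): return cv2.resize(im[y:y+h,x:x+w],(w*k,h*k),interpolation=cv2.INTER_CUBIC)
E
python3 - <<'E'
from h import *
T,S=C("top"),C("scene"); print(T.pos,S.pos)
t=cv2.imread("pics/top0.png"); s=cv2.imread("pics/scene0.png")
def cc(ox,oy,cx,cy): return (ox+(cx+.5)/8-.5,oy+(cy+.5)/8-.5)
np.set_printoptions(precision=4,suppress=True)
print("disc T",T.at(cc(170,190,217,220),.05)," boss T",T.at(cc(170,190,210,215),.062),"shafttop T",T.at(cc(170,190,188,200),.122))
print("disc S",S.at(cc(295,180,225,220),.05),"shafttop S",S.at(cc(295,180,236,50),.122))
print("corners",T.at(cc(170,190,68,88),.05),T.at(cc(170,190,358,72),.05))
print("stripe",T.at(cc(170,190,210,72),.05),T.at(cc(170,190,212,160),.05))
print("postT",T.at(cc(295,190,665,215) if 0 else cc(295,190,262,213),.09),"postS",S.at(cc(190,215,290,80),.09))
# masks
def blob(im,lo,hi,box):
    h=cv2.cvtColor(im,cv2.COLOR_BGR2HSV); m=cv2.inRange(h,lo,hi); M=np.zeros_like(m); x,y,w,hh=box; M[y:y+hh,x:x+w]=m[y:y+hh,x:x+w]; return M
b=blob(t,(100,120,60),(130,255,255),(170,190,60,60)); ys,xs=np.nonzero(b); 
hull=cv2.convexHull(np.c_[xs,ys].astype(np.int32)); print("blue rect",cv2.minAreaRect(hull))
print([T.at(p,.05) for p in cv2.boxPoints(cv2.minAreaRect(hull))])
o=blob(t,(5,150,120),(22,255,255),(300,210,50,45)); ys,xs=np.nonzero(o); print("orange",xs.min(),xs.max(),ys.min(),ys.max())
hull=cv2.convexHull(np.c_[xs,ys].astype(np.int32)); (c,r)=cv2.minEnclosingCircle(hull); print(c,r,T.at(c,.053))
g=blob(t,(65,80,30),(95,255,255),(290,180,70,95)); ys,xs=np.nonzero(g); hull=cv2.convexHull(np.c_[xs,ys].astype(np.int32)); rr=cv2.minAreaRect(hull);print("green",rr,[T.at(p,.01)for p in cv2.boxPoints(rr)])
cv2.imwrite("pics/c1.png",np.hstack([crop(t,300,190,50,80,7),crop(s,190,215,62,80,7)]))
E
```

```text
[0.4085132  0.01400237 1.20257929] [ 1.28559224 -0.39101966  0.70224042]
disc T [0.4992 0.1761 0.05  ]  boss T [0.4997 0.1765 0.062 ] shafttop T [0.499  0.1744 0.122 ]
disc S [0.5047 0.1732 0.05  ] shafttop S [0.4998 0.1743 0.122 ]
corners [0.538  0.2229 0.05  ] [0.5457 0.1353 0.05  ]
stripe [0.5443 0.1802 0.05  ] [0.5174 0.1784 0.05  ]
postT [ 0.5078 -0.1364  0.09  ] postS [ 0.509  -0.1363  0.09  ]
blue rect ((197.4499969482422, 217.3500213623047), (36.53070831298828, 37.964134216308594), 87.51044464111328)
[array([0.5395, 0.2239, 0.05  ]), array([0.5465, 0.1322, 0.05  ]), array([0.4578, 0.1247, 0.05  ]), array([0.451 , 0.2158, 0.05  ])]
orange 321 336 225 239
(328.5, 231.875) 8.125100135803223 [ 0.4729 -0.145   0.053 ]
green ((325.4440612792969, 229.86257934570312), (70.8536605834961, 27.756093978881836), 77.31961059570312) [array([ 0.5585, -0.0873,  0.01  ]), array([ 0.5763, -0.1559,  0.01  ]), array([ 0.4026, -0.1983,  0.01  ]), array([ 0.3855, -0.1304,  0.01  ])]
```

View pics/c1.png

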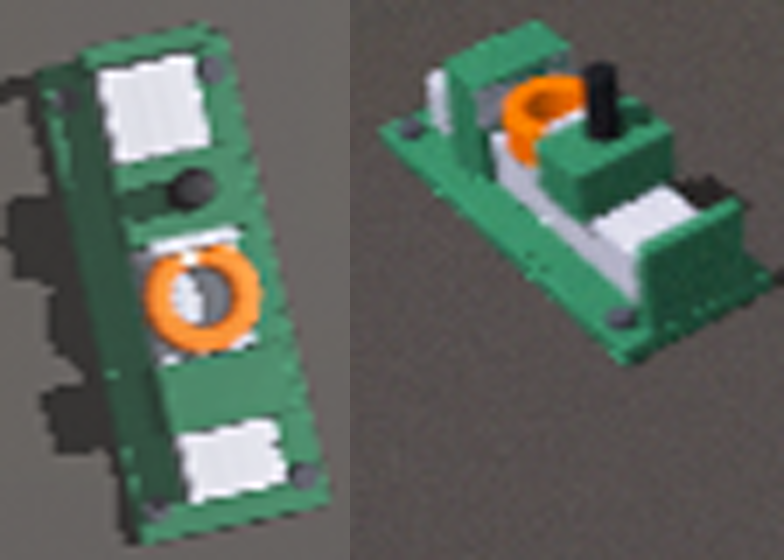

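Collar is at about (0.473,-0.145) and the post at (0.508,-0.136), 36 mm apart, which matches the 35.5 mm given. Vise yaw is about 13.7°. The gearbox is at (0.499,0.1745) with yaw about 4.8°. Now I'll estimate the flat's bearing from the shaft's pixel brightness.

```bash
python3 - <<'E'
from h import *
np.set_printoptions(precision=1,suppress=True,linewidth=200)
T,S=C("top"),C("scene")
s=cv2.cvtColor(cv2.imread("pics/scene0.png"),cv2.COLOR_BGR2GRAY)
t=cv2.cvtColor(cv2.imread("pics/top0.png"),cv2.COLOR_BGR2GRAY)
print(s[184:210,317:332])
for z in(.062,.08,.1,.12):
  A=np.array([.499,.1745,z]); r=np.array([.584,.812,0])*.009
  print(z,S.px(A)[0],S.px(A-r)[0],S.px(A+r)[0])
for b in range(-10,80,10):
  print(b,[S.px([.499+.009*np.cos(np.radians(b+e)),.1745+.009*np.sin(np.radians(b+e)),.1])[0][0].round(1) for e in(-48.2,48.2)])
print(t[207:224,184:204]); print(T.px([[.499,.1745,.122],[.499,.1745,.08]]))
E
```

```text
[[191 195 193 194 188 193 186 162 156 182 191 190 188 189 190]
 [191 192 192 190 190 190 162 113 113 148 179 190 190 189 189]
 [189 190 190 190 170 123  91  85  88  98 139 176 186 191 192]
 [191 188 189 191 153  98  88  91  86  74 144 164 167 138 159]
 [188 191 188 192 138  81  74  79  97 148 168 175 177 173 173]
 [159 124 149 168 122  73  70  73  66 120 154 176 178 176 179]
 [ 88  82 122 147 115  77  70  69  95 123 163 181 180 174 172]
 [ 82  79  82  84  78  70  69  64 108 127 116 138 149 150 139]
 [ 83  78  82  77  70  69  70  67  94 114  94  86  91  85  86]
 [ 80  82  79  79  71  68  70  65  90 115  90  76  82  83  83]
 [ 80  82  77  71  67  69  69  62 127 128  94  80  79  78  80]
 [ 80  78  81  72  67  69  65  60 114 118  88  79  81  77  81]
 [ 79  81  79  73  71  68  69  51 110 113  85  79  78  81  78]
 [ 80  81  78  70  66  68  65  79 115 108  84  80  81  76  80]
 [ 78  80  79  73  65  71  64  63  97  85  76  78  79  83  82]
 [ 70  77  81  78  66  67  63  65  65  76  80  82  80  80  77]
 [ 79  89 117  94  72  67  67  61  52  73  86  89  80  79  80]
 [227 205 131  77  73  70  64
[... 1847 characters left out ...]
190]
 [240 238 202 131 120  86  79  83  84  88  87  80  69  68  67  75  90  95  81 180]
 [133 130 132 138 143 115  62  81  85  83  77  65  63  64  66  78  93  95  78 180]
 [138 136 136 140 143 121  68  56  56  55  55  58  59  61  62  74  89  94  79 179]
 [140 138 137 140 143 127  86  57  58  54  52  52  56  60  70  89  96  88  94 189]
 [141 139 138 140 142 143 117  59  62  64  62  62  70  74  85  97  93  80 144 225]
 [141 138 136 138 139 139 132 110  97  97  95  97  99  97  95  93  82 119 207 239]
 [118 142 146 147 147 147 144 134 121 102  93  92  94  91  91  94 126 206 239 236]
 [117 200 244 243 244 244 218 139 136 132 113  82  81  99 131 211 245 240 235 236]]
[[193.  214.5]
 [195.6 216.1]]
```

The light strip starts about 1.1 px right of the shaft's centre line, so the flat's bearing is about 27±8°. Pinching square to it will align it and should read 15 mm. First the jaw: I'll go above the post with the fingers closing along the vise's x.

Emit:
servo_tool:
  moves:
    - [27.8,-63.6,0,-0.9]
    - [27.8,-63.6,0,-0.9]
    - [27.8,-63.6,0,-0.9]
    - [27.8,-63.6,0,-0.9]
    - [27.8,-63.6,0,-0.9]
    - [27.8,-63.6,0,-0.9]
    - [27.8,-63.6,0,-0.9]
    - [27.8,-63.6,0,-0.9]
    - [27.8,-63.6,0,-0.9]
    - [27.8,-63.6,0,-0.9]
    - [27.8,-63.6,0,-0.9]
    - [27.8,-63.6,0,-0.9]
    - [27.8,-63.6,0,-0.9]
    - [27.8,-63.6,-5,-0.9]
    - [27.8,-63.6,-8,-0.9]
    - [27.8,-63.6,-10,-0.9]
    - [27.8,-63.6,-10,-0.9]
    - [27.8,-63.6,-10,-0.9]
    - [27.8,-63.6,-10,-0.9]
    - [27.8,-63.6,-10,-0.9]
  claw: 0.3
  force: 40

```text
time: 1.77
ee_pos: [0.5076, -0.1364, 0.1308]
tcp_rot: [-179.9, -0.1, 103.6]
wrist_force: [0.7, 0.2, 0.2]
opening: 0.0597
grasp_force: 0.0
```

Emit:
servo_tool:
  moves:
    - [0,0,-2.5,0]
    - [0,0,-5,0]
    - [0,0,-6.3,0]
    - [0,0,-6.3,0]
    - [0,0,-6.3,0]

```text
time: 2.18
ee_pos: [0.5083, -0.1354, 0.0697]
tcp_rot: [179.9, 0.0, 103.8]
wrist_force: [-0.3, 0.3, 1.2]
opening: 0.06
grasp_force: 0.0
```

Emit:
servo_tool:
  moves:
    - [0,0,0,0]
    - [0,0,0,0]
    - [0,0,0,0]
    - [0,0,0,0]
    - [0,0,0,0]
    - [0,0,0,0]
    - [0,0,0,0]
    - [0,0,0,0]
  claw: 1
  force: 40

```text
time: 2.85
ee_pos: [0.5086, -0.1365, 0.0695]
tcp_rot: [179.9, 0.0, 103.7]
wrist_force: [-1.1, 2.0, 5.8]
opening: 0.0125
grasp_force: 38.9
```

Emit:
servo_tool:
  moves:
    - [0.4,0.1,0,0]
    - [0.8,0.2,0,0]
    - [1.2,0.29,0,0]
    - [1.6,0.39,0,0]
    - [2.0,0.49,0,0]
    - [2.4,0.59,0,0]
    - [2.7,0.66,0,0]
    - [2.9,0.71,0,0]
    - [3.1,0.76,0,0]
    - [3.1,0.76,0,0]
    - [3.1,0.76,0,0]

```text
time: 3.77
ee_pos: [0.5388, -0.1291, 0.0695]
tcp_rot: [-180.0, 0.0, 103.7]
wrist_force: [-6.0, -0.0, 9.5]
opening: 0.0125
grasp_force: 39.5
```

Emit:
servo_tool:
  moves:
    - [0.1,0.02,0,0]
    - [0.2,0.05,0,0]
    - [0.3,0.07,0,0]
    - [0.4,0.1,0,0]
    - [0.4,0.1,0,0]
    - [0.4,0.1,0,0]

```text
time: 4.27
ee_pos: [0.5391, -0.129, 0.0694]
tcp_rot: [-179.6, 0.0, 103.6]
wrist_force: [-25.6, -5.6, 19.3]
opening: 0.0123
grasp_force: 41.0
```

The push met the stop, with force rising to 26 N. Relax, release, lift, then look.

Emit:
servo_tool:
  moves:
    - [-0.35,-0.09,0,0]
    - [-0.35,-0.09,0,0]
    - [-0.35,-0.09,0,0]
    - [-0.35,-0.09,0,0]
    - [-0.35,-0.09,0,0]
  claw: 0.4

```text
time: 4.68
ee_pos: [0.54, -0.1287, 0.0683]
tcp_rot: [180.0, 0.0, 103.7]
wrist_force: [-0.5, 0.3, 0.3]
opening: 0.0514
grasp_force: 0.0
```

Emit:
servo_tool:
  moves:
    - [0,0,2,0]
    - [0,0,6,0]
    - [0,0,10,0]
    - [-2,12,12,0.1]
    - [-4,24,12,0.2]
    - [-4,30.5,12,0.23]
    - [-4,30.5,12,0.23]
    - [-4,30.5,12,0.23]
    - [-4,30.5,12,0.23]
    - [-4,30.5,12,0.23]
    - [-4,30.5,12,0.23]
    - [-4,30.5,12,0.23]

```text
time: 5.68
ee_pos: [0.4991, 0.18, 0.1882]
tcp_rot: [180.0, -0.0, 117.1]
wrist_force: [0.3, 0.2, 0.6]
opening: 0.0513
grasp_force: 0.0
```

```bash
python3 - <<'E'
from h import *
t=camera("top")[:,:,::-1].copy(); cv2.imwrite("pics/top1.png",t)
s=camera("scene")[:,:,::-1].copy(); cv2.imwrite("pics/scene1.png",s)
cv2.imwrite("pics/c2.png",np.hstack([crop(t,300,190,50,75,8),crop(s,190,215,48,75,8)]))
o=get_obs();print(o['time'],o['ee_pos'],o['tcp_rot'],o['opening'],o['q'])
E
```

```text
5.7833 [0.499564   0.17693889 0.188132  ] [-1.79985424e+02  7.92522605e-03  1.16988258e+02] 0.051065907614002454 [ 1.95087108e+01  1.55117434e+00  1.70424961e+00  9.01664957e+01
 -9.75519658e-03  8.25204549e+01]
```

View pics/c2.png

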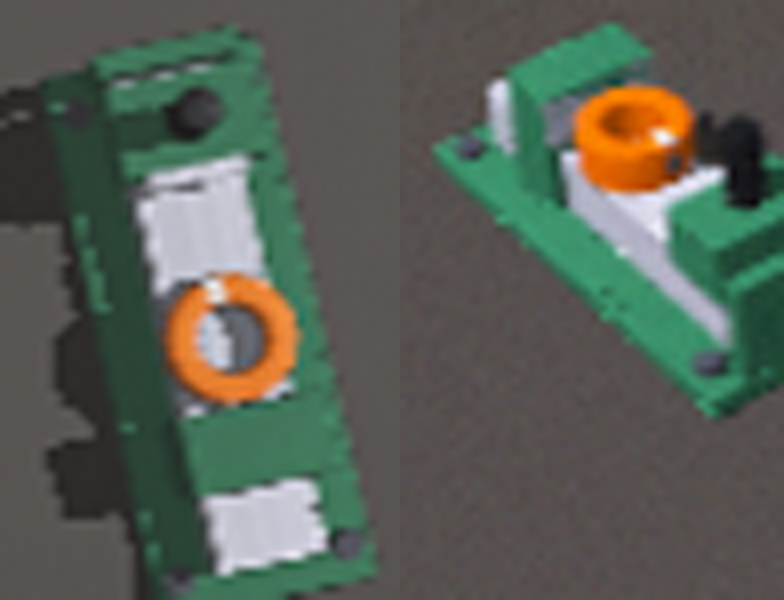

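The jaw is fully open. In the scene view the screw dot shows at crop (672,162), and in the top view the stripe is at crop (216,290) against a collar centre of (231,337). The screw's bearing is therefore about 18°. Next, pinch the shaft.

Emit:
servo_tool:
  moves:
    - [-0.05,-0.2,-3,0]
    - [-0.05,-0.2,-6,0]
    - [-0.05,-0.2,-8.5,0]
    - [-0.05,-0.2,-10,0]
    - [-0.05,-0.2,-10,0]
    - [-0.05,-0.2,-10,0]
    - [-0.05,-0.2,-10,0]

```text
time: 6.37
ee_pos: [0.4999, 0.1737, 0.0897]
tcp_rot: [179.9, 0.0, 116.8]
wrist_force: [-0.1, 0.1, -0.2]
opening: 0.0509
grasp_force: 0.0
```

Emit:
servo_tool:
  moves:
    - [0,0,0,0]
    - [0,0,0,0]
    - [0,0,0,0]
    - [0,0,0,0]
    - [0,0,0,0]
    - [0,0,0,0]
    - [0,0,0,0]
    - [0,0,0,0]
    - [0,0,0,0]
  claw: 1
  force: 40

```text
time: 7.12
ee_pos: [0.4996, 0.1743, 0.0894]
tcp_rot: [179.9, 0.0, 116.9]
wrist_force: [-0.6, -2.0, 6.4]
opening: 0.0145
grasp_force: 39.2
```

```bash
python3 - <<'E'
from h import *
o=get_obs();print({k:np.round(v,4) for k,v in o.items()})
T,S=C("top"),C("scene")
t=cv2.imread("pics/top1.png"); h=cv2.cvtColor(t,cv2.COLOR_BGR2HSV)
m=cv2.inRange(h,(4,120,100),(24,255,255)); m[:205]=0;m[260:]=0;m[:,:305]=0;m[:,350:]=0
c=max(cv2.findContours(m,cv2.RETR_EXTERNAL,cv2.CHAIN_APPROX_NONE)[0],key=len); e=cv2.fitEllipse(c); print(e)
f=lambda x,y:(300+(x+.5)/8-.5,190+(y+.5)/8-.5)
for ctr in(e[0],f(231.5,337)):
  P=T.at(ctr,.053);Q=T.at(f(216,290),.053);d=Q-P;print(P,np.degrees(np.arctan2(d[1],d[0])),np.hypot(*d[:2]))
q=(190+(272.5)/8-.5,215+(162.5)/8-.5); W=S.at(q,.044);W2=S.at((190+(262.5)/8-.5,215+135.5/8-.5),.053);print("screw",W,"stripe S",W2)
ct=np.c_[P[0]+.02*np.cos(np.radians([14,18,22,26])),P[1]+.02*np.sin(np.radians([14,18,22,26])),[.044]*4]; print(S.px(ct),q)
# yellow stripe of gearbox, from first pictures, top face
for n,cam,b in(("top0",T,(185,190,25,25)),("scene0",S,(315,200,25,20))):
  im=cv2.imread(f"pics/{n}.png"); hh=cv2.cvtColor(im,cv2.COLOR_BGR2HSV); x,y,w,k=b
  mm=cv2.inRange(hh,(18,120,120),(35,255,255))[y:y+k,x:x+w]; ys,xs=np.nonzero(mm)
  print(n,[(r+y,(xs[ys==r]+x).mean().round(1),cam.at(((xs[ys==r]+x).mean(),r+y),.05)[:2].round(4)) for r in np.unique(ys)])
E
```

```text
{'time': np.float64(7.1167), 'q': array([ 1.92404e+01,  1.64160e+00, -9.10390e+00,  7.91698e+01,
       -1.90000e-02,  8.23610e+01]), 'qd': array([ 0.0199,  0.046 , -0.0346,  0.0256,  0.0898, -0.0837]), 'joint_efforts': array([  0.4699, -45.4619,  44.3098,  -0.6436,   0.2701,   0.0591]), 'ee_pos': array([0.4996, 0.1743, 0.0894]), 'tcp_rot': array([1.799186e+02, 3.010000e-02, 1.168794e+02]), 'wrist_force': array([-0.6021, -2.0146,  6.3862]), 'torque': array([-0.2899,  0.2334,  0.0628]), 'grasp_force': np.float64(39.1836), 'opening': np.float64(0.0145)}
((328.4107360839844, 231.91506958007812), (13.909443855285645, 15.030506134033203), 74.08863830566406)
[ 0.47278462 -0.14475369  0.053     ] 18.021956161545436 0.015483396214448861
[ 0.47334489 -0.14496117  0.053     ] 19.436012724705222 0.015019369934522827
screw [ 0.49156034 -0.13920662  0.044     ] stripe S [ 0.48706822 -0.1405066   0.053     ]
[[223.40017228 235.14994605]
 [223.81389193 234.93486288]
 [224.20456121 234.70414387]
 [224.57027578 234.45898529]] (223.5625, 234.8125)
top0 [(np.int64(199), np.float64(196.0), array([0.5432
[... 601 characters left out ...]
y([0.5188, 0.1786]))]
scene0 [(np.int64(209), np.float64(326.5), array([0.5184, 0.1779])), (np.int64(210), np.float64(327.5), array([0.5241, 0.1777])), (np.int64(211), np.float64(328.5), array([0.5298, 0.1775])), (np.int64(212), np.float64(329.0), array([0.5348, 0.176 ])), (np.int64(213), np.float64(330.0), array([0.5404, 0.1758])), (np.int64(214), np.float64(331.0), array([0.546 , 0.1756])), (np.int64(215), np.float64(331.5), array([0.5509, 0.1741])), (np.int64(216), np.float64(331.5), array([0.5551, 0.1713])), (np.int64(217), np.float64(331.5), array([0.5593, 0.1685])), (np.int64(218), np.float64(331.5), array([0.5634, 0.1657])), (np.int64(219), np.float64(331.5), array([0.5675, 0.163 ]))]
```

Emit:
servo_tool:
  moves:
    - [0,0,0,0]
    - [0,0,0,0]
    - [0,0,0,-0.07]
    - [0,0,0,-0.14]
    - [0,0,0,-0.14]
  claw: 0.65

```text
time: 7.53
ee_pos: [0.4991, 0.1742, 0.0881]
tcp_rot: [-180.0, -0.0, 108.7]
wrist_force: [0.4, -0.3, -0.3]
opening: 0.0298
grasp_force: 0.0
```

Emit:
servo_tool:
  moves:
    - [0,0,0,0]
    - [0,0,0,0]
    - [0,0,0,0]
    - [0,0,0,0]
    - [0,0,0,0]
    - [0,0,0,0]
  claw: 1
  force: 40

```text
time: 8.03
ee_pos: [0.4995, 0.1744, 0.0883]
tcp_rot: [180.0, -0.0, 108.9]
wrist_force: [5.3, 2.0, -2.0]
opening: 0.0148
grasp_force: 39.1
```

Emit:
servo_tool:
  moves:
    - [0,0,0,0]
    - [0,0,0,0]
    - [0,0,0,0.09]
    - [0,0,0,0.09]
    - [0,0,0,0.09]
  claw: 0.65

```text
time: 8.45
ee_pos: [0.4989, 0.1741, 0.0882]
tcp_rot: [-180.0, -0.0, 113.9]
wrist_force: [0.6, 0.4, 0.2]
opening: 0.0299
grasp_force: 0.0
```

Emit:
servo_tool:
  moves:
    - [0,0,0,0]
    - [0,0,0,0]
    - [0,0,0,0]
    - [0,0,0,0]
    - [0,0,0,0]
    - [0,0,0,0]
  claw: 1
  force: 40

```text
time: 8.95
ee_pos: [0.4994, 0.1743, 0.0884]
tcp_rot: [180.0, 0.0, 114.0]
wrist_force: [2.9, 1.1, 0.6]
opening: 0.0144
grasp_force: 39.0
```

```bash
python3 - <<'E'
from h import *
print([(round(get_obs()['opening']*1e3,2)) for i in range(3)])
camera("top"); print(get_obs()['opening'])
camera("top"); print(get_obs()['opening'])
E
```

```text
[14.41, 14.41, 14.41]
0.014498914097893103
0.01434485711940884
```

Openings: 14.4 mm at bearing 24°, 14.5 at 27° and 14.8 at 19°. The flat is therefore at about 25°, which is close to where the fingers are. Next I'll refine the gearbox's yaw at subpixel level.

```bash
python3 - <<'E'
from h import *
T,S=C("top"),C("scene")
def line(P,axis):
    P=np.array(P)[:,:2]; vx,vy,x0,y0=cv2.fitLine(P.astype(np.float32),cv2.DIST_HUBER,0,1e-4,1e-4).ravel()
    return np.degrees(np.arctan2(vy,vx)),(x0,y0),np.std((P-[x0,y0])@[-vy,vx])*1e3
t=cv2.imread("pics/top0.png").astype(float); s=cv2.imread("pics/scene0.png").astype(float)
yel=lambda im:np.clip(im[...,1:].mean(-1)-im[...,0]-20,0,None)
for n,im,cam,rows,c0,c1 in(("top",t,T,range(199,209),192,200),("scene",s,S,range(209,215),322,336)):
    w=yel(im);P=[]
    for r in rows:
        x=np.arange(c0,c1); ww=w[r,c0:c1]; P.append(cam.at(((x*ww).sum()/ww.sum(),r),.05))
    print(n,"stripe",line(P,0),np.round(P[0],4),np.round(P[-1],4))
# +x edge: per column transition row of blueness B-R
b=t[...,0]-t[...,2]
def sub(v,h): 
    i=np.argmax(v>h); return i-(v[i]-h)/(v[i]-v[i-1])
P=[T.at((c,190+sub(b[190:205,c],50)),.05) for c in list(range(182,192))+list(range(200,213))]; print("+x edge",line(P,0))
P=[T.at((165+sub(b[r,165:185],50),r),.05) for r in list(range(203,213))+list(range(224,232))]; print("+y edge",line(P,0),)
E
```

```text
top stripe (np.float32(3.046157), (np.float32(0.5322157), np.float32(0.1792136)), np.float64(0.16054676234408147)) [0.5432 0.1799 0.05  ] [0.5212 0.1786 0.05  ]
scene stripe (np.float32(-5.123199), (np.float32(0.53226095), np.float32(0.17673425)), np.float64(0.5718460447980573)) [0.5182 0.1775 0.05  ] [0.5459 0.1754 0.05  ]
+x edge (np.float32(-85.33459), (np.float32(0.54438174), np.float32(0.16712022)), np.float64(0.22437856524068506))
+y edge (np.float32(5.073908), (np.float32(0.50626457), np.float32(0.22057289)), np.float64(0.28586251222321224))
```

The box edges give 4.7° and 5.1° and the centre agrees, so I'll use a gearbox yaw of 5°. Now turn the shaft with the grip.

Emit:
servo_tool:
  moves:
    - [0,0,0,-0.05]
    - [0,0,0,-0.1]
    - [0,0,0,-0.15]
    - [0,0,0,-0.2]
    - [0,0,0,-0.25]
    - [0,0,0,-0.3]
    - [0,0,0,-0.33]
    - [0,0,0,-0.33]
    - [0,0,0,-0.33]
  force: 50

```text
time: 9.8
ee_pos: [0.4991, 0.1746, 0.0884]
tcp_rot: [-180.0, -0.0, 95.2]
wrist_force: [1.4, 3.8, 1.7]
opening: 0.0144
grasp_force: 48.6
```

Emit:
servo_tool:
  moves:
    - [0,0,0,0]
    - [0,0,0,0]
    - [0,0,0,0]
    - [0,0,0,0]
    - [0,0,0,0]
  claw: 0.65

```text
time: 10.22
ee_pos: [0.499, 0.174, 0.0881]
tcp_rot: [-180.0, 0.0, 95.1]
wrist_force: [0.2, 0.2, 0.6]
opening: 0.0295
grasp_force: 0.0
```

Emit:
servo_tool:
  moves:
    - [0,0,0,0.09]
    - [0,0,0,0.09]
    - [0,0,0,0.09]

```text
time: 10.47
ee_pos: [0.4991, 0.1742, 0.0882]
tcp_rot: [-180.0, 0.0, 100.1]
wrist_force: [0.1, 0.1, 1.1]
opening: 0.0296
grasp_force: 0.0
```

Emit:
servo_tool:
  moves:
    - [0,0,0,0]
    - [0,0,0,0]
    - [0,0,0,0]
    - [0,0,0,0]
    - [0,0,0,0]
    - [0,0,0,0]
  claw: 1
  force: 20

```text
time: 10.97
ee_pos: [0.4991, 0.1742, 0.0883]
tcp_rot: [-180.0, 0.0, 100.2]
wrist_force: [-0.9, -0.9, 2.0]
opening: 0.0145
grasp_force: 21.2
```

Emit:
servo_tool:
  moves:
    - [0,0,0,0]
    - [0,0,0,0]
    - [0,0,0,-0.09]
    - [0,0,0,-0.18]
    - [0,0,0,-0.18]
    - [0,0,0,-0.18]
  claw: 0.65

```text
time: 11.47
ee_pos: [0.4992, 0.1742, 0.0883]
tcp_rot: [180.0, 0.0, 90.1]
wrist_force: [0.3, 0.1, -0.1]
opening: 0.0299
grasp_force: 0.0
```

Emit:
servo_tool:
  moves:
    - [0,0,0,0]
    - [0,0,0,0]
    - [0,0,0,0]
    - [0,0,0,0]
    - [0,0,0,0]
    - [0,0,0,0]
  claw: 1
  force: 20

```text
time: 11.97
ee_pos: [0.4992, 0.1742, 0.0883]
tcp_rot: [180.0, -0.0, 90.0]
wrist_force: [0.7, 0.4, -0.1]
opening: 0.0152
grasp_force: 19.8
```

Emit:
servo_tool:
  moves:
    - [0,0,0,0]
    - [0,0,0,0]
    - [0,0,0,0.09]
    - [0,0,0,0.09]
    - [0,0,0,0.09]
  claw: 0.65

```text
time: 12.38
ee_pos: [0.4991, 0.1742, 0.0883]
tcp_rot: [-180.0, -0.0, 95.0]
wrist_force: [0.4, 0.4, 0.4]
opening: 0.0301
grasp_force: 0.0
```

Emit:
servo_tool:
  moves:
    - [0,0,0,0]
    - [0,0,0,0]
    - [0,0,0,0]
    - [0,0,0,0]
    - [0,0,0,0]
    - [0,0,0,0]
  claw: 1
  force: 20

```text
time: 12.88
ee_pos: [0.4992, 0.1742, 0.0883]
tcp_rot: [-180.0, -0.0, 95.1]
wrist_force: [-1.2, 0.2, 0.4]
opening: 0.0149
grasp_force: 21.2
```

Emit:
servo_tool:
  moves:
    - [0,0,0,0]
    - [0,0,0,0]
    - [0,0,0,0.12]
    - [0,0,0,0.18]
    - [0,0,0,0.18]
  claw: 0.65

```text
time: 13.3
ee_pos: [0.4992, 0.1742, 0.0882]
tcp_rot: [180.0, 0.0, 105.6]
wrist_force: [0.3, 1.1, -0.2]
opening: 0.0297
grasp_force: 0.0
```

Emit:
servo_tool:
  moves:
    - [0,0,0,0]
    - [0,0,0,0]
    - [0,0,0,0]
    - [0,0,0,0]
    - [0,0,0,0]
    - [0,0,0,0]
  claw: 1
  force: 20

```text
time: 13.8
ee_pos: [0.4992, 0.1742, 0.0883]
tcp_rot: [180.0, 0.0, 105.4]
wrist_force: [0.3, 0.3, 0.8]
opening: 0.0145
grasp_force: 21.5
```

Emit:
servo_tool:
  moves:
    - [0,0,0,0]
    - [0,0,0,0]
    - [0,0,0,-0.05]
    - [0,0,0,-0.05]
    - [0,0,0,-0.05]
  claw: 0.65

```text
time: 14.22
ee_pos: [0.4992, 0.1742, 0.0883]
tcp_rot: [-180.0, -0.0, 102.6]
wrist_force: [-0.1, -0.3, -0.8]
opening: 0.03
grasp_force: 0.0
```

Emit:
servo_tool:
  moves:
    - [0,0,0,0]
    - [0,0,0,0]
    - [0,0,0,0]
    - [0,0,0,0]
    - [0,0,0,0]
    - [0,0,0,0]
  claw: 1
  force: 20

```text
time: 14.72
ee_pos: [0.4991, 0.1742, 0.0883]
tcp_rot: [-180.0, 0.0, 102.6]
wrist_force: [-1.1, -0.0, 2.4]
opening: 0.0146
grasp_force: 21.5
```

Readings near the flat are too flat to discriminate between. Probing symmetrically at ±16° and averaging will centre it better.

Emit:
servo_tool:
  moves:
    - [0,0,0,0]
    - [0,0,0,0]
    - [0,0,0,0.12]
    - [0,0,0,0.24]
    - [0,0,0,0.28]
    - [0,0,0,0.28]
    - [0,0,0,0.28]
  claw: 0.65

```text
time: 15.3
ee_pos: [0.4992, 0.1742, 0.0882]
tcp_rot: [180.0, 0.0, 118.5]
wrist_force: [-0.3, 0.9, -0.3]
opening: 0.0303
grasp_force: 0.0
```

Emit:
servo_tool:
  moves:
    - [0,0,0,0]
    - [0,0,0,0]
    - [0,0,0,0]
    - [0,0,0,0]
    - [0,0,0,0]
    - [0,0,0,0]
  claw: 1
  force: 20

```text
time: 15.8
ee_pos: [0.4998, 0.1746, 0.0885]
tcp_rot: [179.9, -0.0, 118.6]
wrist_force: [5.0, 2.4, -2.0]
opening: 0.0156
grasp_force: 21.4
```

```bash
cat > avg.py <<'E'
from h import *
v=[]
for i in range(6): camera("top"); o=get_obs(); v.append(o['opening']*1e3)
print(np.round(v,2),np.mean(v),o['tcp_rot'],o['ee_pos'],o['torque'],o['time'])
E
python3 avg.py
```

```text
[15.62 15.5  15.74 15.76 15.61 15.79] 15.670657525955074 [ 1.79915616e+02 -4.43567559e-04  1.18557223e+02] [0.49979663 0.17455126 0.08844345] [ 0.52397641 -0.88976414 -0.06516137] 16.1
```

Emit:
servo_tool:
  moves:
    - [0,0,0,0]
    - [0,0,0,0]
    - [0,0,0,-0.12]
    - [0,0,0,-0.24]
    - [0,0,0,-0.36]
    - [0,0,0,-0.48]
    - [0,0,0,-0.56]
    - [0,0,0,-0.56]
    - [0,0,0,-0.56]
  claw: 0.65

```text
time: 16.85
ee_pos: [0.4989, 0.1741, 0.0882]
tcp_rot: [-180.0, 0.0, 86.7]
wrist_force: [0.3, 0.4, -0.6]
opening: 0.0296
grasp_force: 0.0
```

Emit:
servo_tool:
  moves:
    - [0,0,0,0]
    - [0,0,0,0]
    - [0,0,0,0]
    - [0,0,0,0]
    - [0,0,0,0]
    - [0,0,0,0]
  claw: 1
  force: 20

```text
time: 17.35
ee_pos: [0.4993, 0.1742, 0.0884]
tcp_rot: [180.0, 0.0, 86.5]
wrist_force: [2.7, -0.7, 1.1]
opening: 0.0152
grasp_force: 20.5
```

```bash
python3 avg.py
```

```text
[15.57 15.54 15.36 15.41 15.41 15.62] 15.48293276153443 [1.79981238e+02 4.94826616e-03 8.65057194e+01] [0.49929733 0.17416426 0.08836098] [-0.35174578 -0.47003749  0.07063726] 17.65
```

Wrist torque sat at the 0.06 Nm friction limit during the probes, so the grip is turning the shaft towards square. Pinching harder should square it up, so I'll do that and compare the openings.

Emit:
servo_tool:
  moves:
    - [0,0,0,0]
    - [0,0,0,0]
    - [0,0,0,0.1]
    - [0,0,0,0.2]
    - [0,0,0,0.2]
    - [0,0,0,0.2]
  claw: 0.65

```text
time: 18.15
ee_pos: [0.499, 0.1743, 0.0882]
tcp_rot: [-180.0, -0.0, 97.8]
wrist_force: [0.2, 0.2, 0.1]
opening: 0.03
grasp_force: 0.0
```

Emit:
servo_tool:
  moves:
    - [0,0,0,0]
    - [0,0,0,0]
    - [0,0,0,0]
    - [0,0,0,0]
    - [0,0,0,0]
    - [0,0,0,0]
    - [0,0,0,0]
  claw: 1
  force: 100

```text
time: 18.73
ee_pos: [0.4991, 0.1743, 0.0885]
tcp_rot: [180.0, -0.0, 98.0]
wrist_force: [-1.9, 0.4, 4.6]
opening: 0.0131
grasp_force: 97.9
```

```bash
python3 avg.py
```

```text
[13.31 13.08 13.11 12.91 12.57 12.81] 12.965186507544558 [ 1.79991678e+02 -1.02015833e-02  9.79586636e+01] [0.49916622 0.17427974 0.08849743] [ 0.051995    0.57376612 -0.0713426 ] 19.0333
```

Emit:
servo_tool:
  moves:
    - [0,0,0,0]
    - [0,0,0,0]
    - [0,0,0,-0.06]
    - [0,0,0,-0.06]
    - [0,0,0,-0.06]
  claw: 0.65

```text
time: 19.45
ee_pos: [0.4992, 0.1742, 0.0881]
tcp_rot: [-180.0, 0.0, 94.6]
wrist_force: [-0.1, 0.4, -0.3]
opening: 0.0298
grasp_force: 0.0
```

Emit:
servo_tool:
  moves:
    - [0,0,0,0]
    - [0,0,0,0]
    - [0,0,0,0]
    - [0,0,0,0]
    - [0,0,0,0]
    - [0,0,0,0]
    - [0,0,0,0]
  claw: 1
  force: 100

```text
time: 20.03
ee_pos: [0.4991, 0.1742, 0.0884]
tcp_rot: [180.0, -0.0, 94.5]
wrist_force: [-3.0, -1.1, 3.5]
opening: 0.0132
grasp_force: 97.7
```

```bash
python3 avg.py
```

```text
[12.73 13.4  13.2  12.75 12.84 13.29] 13.035818340476146 [ 1.79998851e+02 -2.04273067e-05  9.45258002e+01] [0.49914942 0.17419545 0.0884225 ] [-0.19444665  0.65431313  0.10878731] 20.3333
```

Both hard grips read 13.0 mm, so the shaft is squared to the fingers at about 4.5–5°. Release, lift, and go over the collar with the fingers closing along the vise's y.

Emit:
servo_tool:
  moves:
    - [0,0,0,0]
    - [0,0,0,0]
    - [0,0,0,0]
    - [0,0,4,0]
    - [0,0,8,0]
    - [0,0,10,0]
    - [-2.57,-31.95,10,1.73]
    - [-2.57,-31.95,10,1.73]
    - [-2.57,-31.95,10,1.73]
    - [-2.57,-31.95,10,1.73]
    - [-2.57,-31.95,10,1.73]
    - [-2.57,-31.95,10,1.73]
    - [-2.57,-31.95,10,1.73]
    - [-2.57,-31.95,10,1.73]
    - [-2.57,-31.95,10,1.73]
    - [-2.57,-31.95,10,1.73]
    - [-2.57,-31.95,10,1.73]
    - [-2.57,-31.95,10,1.73]
    - [-2.57,-31.95,10,1.73]
    - [-2.57,-31.95,10,1.73]
  claw: 0.4
  force: 40

```text
time: 22.0
ee_pos: [0.4735, -0.1455, 0.1881]
tcp_rot: [-180.0, 0.0, -171.5]
wrist_force: [-0.8, -0.2, 0.0]
opening: 0.0513
grasp_force: 0.0
```

Emit:
servo_tool:
  moves:
    - [0,0,0,0.02]
    - [0,0,-4,0.02]
    - [0,0,-6,0.02]
    - [0,0,-6,0.02]
    - [0,0,-6,0.02]
  claw: 0.2

```text
time: 22.42
ee_pos: [0.473, -0.1451, 0.1279]
tcp_rot: [180.0, -0.1, -170.8]
wrist_force: [-0.4, -0.5, 0.7]
opening: 0.0686
grasp_force: 0.0
```

```bash
python3 - <<'E'
from h import *
np.set_printoptions(precision=4,suppress=True,linewidth=200)
o=get_obs();print(o['time'],o['ee_pos'],o['tcp_rot'],o['opening'],o['q'])
s=camera("scene")[:,:,::-1].copy(); t=camera("top")[:,:,::-1].copy(); cv2.imwrite("pics/scene2.png",s)
cv2.imwrite("pics/top2.png",t)
cv2.imwrite("pics/c3.png",np.hstack([crop(s,305,175,40,45,9),crop(t,175,190,40,45,9)]))
print(cv2.cvtColor(s,cv2.COLOR_BGR2GRAY)[184:204,317:332])
E
```

```text
22.4167 [ 0.473  -0.1451  0.1279] [ 179.9573   -0.0887 -170.8299] 0.06855985411702117 [-17.0545  -3.2938  -9.7172  83.6751  -0.0009 -26.2245]
[[159 163 186 193 196 196 187 167 159 186 192 193 192 191 193]
 [163 164 185 198 192 192 156 113 108 151 183 195 192 191 193]
 [161 160 165 184 171 126  97  93  87  90 165 191 191 188 196]
 [163 161 163 184 151 101 100  98  87  71 126 155 166 142 161]
 [165 163 160 186 140  80  81  75  83 130 159 174 180 178 173]
 [137 116 112 117  95  75  77 114 140 147 153 172 178 181 185]
 [ 55  46  70  81  73  75  72 107 140 148 163 180 181 178 177]
 [ 36  41  44  46  56  68  70 104 136 144 133 144 154 150 142]
 [ 38  40  40  41  60  67  69 138 152 149 118  93  88  90  90]
 [ 41  39  44  42  61  70  59 124 148 145 104  80  78  79  84]
 [ 39  41  38  43  60  67  61 123 145 144 106  82  81  79  80]
 [ 42  36  39  42  64  66  85 132 147 137 101  80  82  82  81]
 [ 40  43  42  42  62  73  73 120 142 137  99  84  80  77  78]
 [ 41  40  40  45  63  68  72 128 146 134  98  82  83  79  81]
 [ 42  42  38  45  64  72  95 135 148 118  90  82  82  80  80]
 [ 35  42  44  52  63  70  86 111 112  94  86  81  81  81  80]
 [ 42  45  82  81  71  69  74  66  59  73  85  93  80  81  83]
 [228 210 126  80  70  72  69  62  50  92 128 107  96  80  76]
 [232 165  96  80  72  72  68  64  54  50  83 125 122  88  60]
 [234 155  89  80  71  75  65  60  50  48  79 114 132 131 107]]
```

View pics/c3.png

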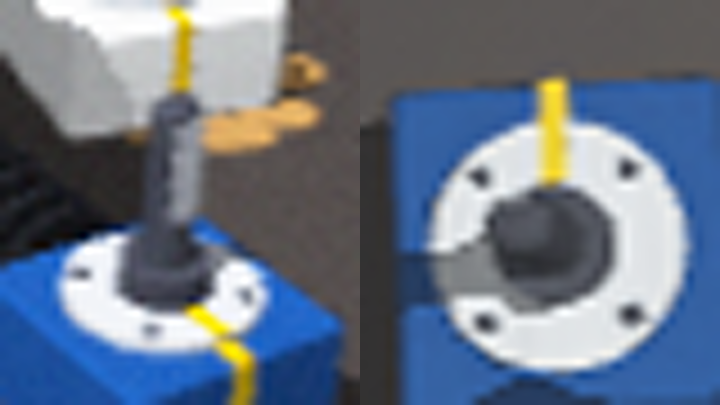

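The flat has visibly turned towards the mark. The scene strip suggests about 5–14°, so I'll get a sharper number by fitting a rendered silhouette of the D-shaft to the top view.

```bash
cat > fit.py <<'E'
from h import *
from scipy.optimize import minimize
import sys
T=C("top"); K=16
def D(r,b,x,y,z,cut=.006):
    a=np.linspace(-np.pi,np.pi,120); p=np.c_[r*np.cos(a),r*np.sin(a)]
    if b is not None: p[:,0]=np.minimum(p[:,0],cut); b=np.radians(b); p=p@np.array([[np.cos(b),np.sin(b)],[-np.sin(b),np.cos(b)]])
    return np.c_[p+[x,y],np.full(120,z)]
X0,Y0,W,H=183,205,16,12
def render(p,b):
    x,y,du,dv=.499,.1745,p[0],p[1]
    m=np.zeros((H*K,W*K),np.uint8)
    def hull(A,B):
        uv=np.vstack([T.px(A),T.px(B)])+[du-X0+.5,dv-Y0+.5]
        cv2.fillConvexPoly(m,cv2.convexHull(np.round(uv*K).astype(np.int32)),255)
    hull(D(.016,None,x,y,.05),D(.016,None,x,y,.062)); hull(D(.009,None,x,y,.062),D(.009,None,x,y,.08))
    hull(D(.009,b,x,y,.08),D(.009,b,x,y,.119)); hull(D(.009,b,x,y,.119),D(.006,b,x,y,.122))
    return cv2.resize(m,(W,H),interpolation=cv2.INTER_AREA)/255.
for n in sys.argv[1:]:
    g=cv2.imread(f"pics/{n}.png").astype(float).mean(-1)[Y0:Y0+H,X0:X0+W]
    obs=np.clip((238-g)/(238-85),0,1.1)
    w=np.ones_like(obs); w[:207+0-Y0+6,:190-X0]=0     # bolt hole
    w[213-Y0+2:,:187-X0]=0; w[:6,194-X0:]=0; w[215-Y0:,:]=0 # shadow, stripe
    w[8:10,3:7]=1
    out=[]
    for b in range(-15,50,5):
        f=lambda p:(w*(np.clip(obs,0,1)-render(p,b))**2).sum()
        r=min((minimize(f,p0,method="Nelder-Mead",options=dict(initial_simplex=np.array(p0)+[[0,0],[.4,0],[0,.4]],maxiter=60)) for p0 in([0,0],[.5,-.3],[-.5,.3])),key=lambda r:r.fun)
        out.append((b,round(r.fun,3),r.x.round(2).tolist()))
    print(n,*out,sep="\n")
E
python3 fit.py top0 top2
```

```text
top0
(-15, np.float64(1.55), [-0.81, 0.38])
(-10, np.float64(1.309), [-0.77, 0.27])
(-5, np.float64(1.097), [-0.76, 0.26])
(0, np.float64(0.889), [-0.8, 0.2])
(5, np.float64(0.774), [-0.75, 0.16])
(10, np.float64(0.695), [-0.74, 0.1])
(15, np.float64(0.645), [-0.69, -0.03])
(20, np.float64(0.596), [-0.94, 0.03])
(25, np.float64(0.587), [-0.88, -0.03])
(30, np.float64(0.62), [-0.94, -0.09])
(35, np.float64(0.707), [-0.99, -0.09])
(40, np.float64(0.809), [-1.18, 0.0])
(45, np.float64(0.934), [-1.28, 0.04])
top2
(-15, np.float64(0.788), [-0.99, 0.07])
(-10, np.float64(0.754), [-1.01, 0.07])
(-5, np.float64(0.748), [-0.95, 0.01])
(0, np.float64(0.76), [-0.91, -0.16])
(5, np.float64(0.788), [-0.85, -0.28])
(10, np.float64(0.831), [-0.66, -0.46])
(15, np.float64(0.883), [-0.6, -0.52])
(20, np.float64(0.972), [-0.6, -0.61])
(25, np.float64(0.988), [-1.04, -0.39])
(30, np.float64(1.026), [-1.04, -0.46])
(35, np.float64(1.093), [-1.15, -0.46])
(40, np.float64(1.122), [-1.56, -0.15])
(45, np.float64(1.111), [-1.69, -0.13])
```

The top fit puts the flat near -4…5° and the scene near 12°. Their mean agrees with the fingers' ~5°, so I accept it. Now refine the screw's bearing on the collar.

```bash
python3 - <<'E'
from h import *
T,S=C("top"),C("scene"); k=8
for n,cam,(x,y,w,h) in(("top1",T,(315,218,28,28)),("scene1",S,(206,218,26,26))):
    im=cv2.imread(f"pics/{n}.png"); c=cv2.resize(im[y:y+h,x:x+w],None,fx=k,fy=k,interpolation=cv2.INTER_CUBIC)
    hs=cv2.cvtColor(c,cv2.COLOR_BGR2HSV); m=cv2.inRange(hs,(4,110,90),(24,255,255))
    m=cv2.morphologyEx(m,cv2.MORPH_CLOSE,np.ones((5,5)))
    cs,hi=cv2.findContours(m,cv2.RETR_CCOMP,cv2.CHAIN_APPROX_NONE)
    o=max(cs,key=cv2.contourArea); i=cs.index(o) if 0 else [j for j in range(len(cs)) if cs[j] is o][0]
    pix=lambda p:(x+(p[0]+.5)/k-.5,y+(p[1]+.5)/k-.5)
    eo=cv2.fitEllipse(cv2.convexHull(o)); W=cam.at(pix(eo[0]),.053 if n=="top1" else .044); print(n,"outer",W.round(4),np.array(eo[1])/k)
    ho=[q for j,q in enumerate(cs) if hi[0][j][3]>=0 and cv2.contourArea(q)>200]
    for q in ho: e=cv2.fitEllipse(q); print(" hole",cam.at(pix(e[0]),.053).round(4),np.array(e[1])/k)
    # white stripe: whiteness on the annulus of the top face
    g=c.astype(float); wh=np.clip(g[...,0]-60,0,None)
    yy,xx=np.mgrid[:h*k,:w*k]
    for ctr in([W[:2]] if n=="top1" else [np.array([.4733,-.1449]),np.array([.4743,-.1434])]):
        P=np.array([cam.at(pix((a,b)),.053)[:2]-ctr for a,b in zip(xx.ravel(),yy.ravel())]); r=np.hypot(*P.T); th=np.degrees(np.arctan2(P[:,1],P[:,0]))
        s=(r>.0125)&(r<.0185)&(th>-30)&(th<60); ww=wh.ravel()*s
        print(" stripe bearing",(th*ww).sum()/ww.sum(), "r",(r*ww).sum()/ww.sum(),[int(ww[(abs(th-a)<4)&s].mean()) for a in range(-28,60,8)])
E
```

```text
top1 outer [ 0.4728 -0.1446  0.053 ] [16.31851387 17.07606697]
 stripe bearing 18.95496084579018 r 0.01550526946432175 [1, 0, 0, 0, 21, 114, 155, 88, 14, 0, 0]
scene1 outer [ 0.4733 -0.1461  0.044 ] [14.0682745  16.45354462]
 hole [ 0.4886 -0.1404  0.053 ] [1.81300867 3.1065352 ]
 stripe bearing 16.13817030196132 r 0.015645440059428237 [0, 0, 0, 0, 42, 153, 149, 46, 0, 0, 0]
 stripe bearing 11.314062262121436 r 0.015357805266360332 [0, 0, 0, 13, 111, 156, 93, 7, 0, 0, 0]
```

Screw bearing is about 18.5° and collar centre about (0.473,-0.145). Descend and grip.

Emit:
servo_tool:
  moves:
    - [0,0,0,0.077]
    - [0,0,-3,0.077]
    - [0,0,-6,0.077]
    - [0,0,-8.5,0.077]
    - [0,0,-10,0.077]
    - [0,0,-10.6,0.077]
    - [0,0,-10.6,0.077]
    - [0,0,-10.6,0.077]

```text
time: 23.18
ee_pos: [0.4744, -0.1456, 0.024]
tcp_rot: [-179.9, 0.1, -166.3]
wrist_force: [0.1, -0.1, 0.6]
opening: 0.0684
grasp_force: 0.0
```

Emit:
servo_tool:
  moves:
    - [0,0,0,0]
    - [0,0,0,0]
    - [0,0,0,0]
    - [0,0,0,0]
    - [0,0,0,0]
    - [0,0,0,0]
    - [0,0,0,0]
  claw: 1
  force: 40

```text
time: 23.77
ee_pos: [0.4744, -0.1456, 0.024]
tcp_rot: [-179.9, 0.1, -166.3]
wrist_force: [-1.2, 0.6, 6.7]
opening: 0.0389
grasp_force: 39.7
```

Emit:
servo_tool:
  moves:
    - [0,0,1,0]
    - [0,0,3,0]
    - [0,0,6,0]
    - [0,0,9.5,0]
    - [0,0,13,0]
    - [0,0,14,0]
    - [0.2,3,14,-0.03]
    - [0.5,6.5,14,-0.06]
    - [0.8,10,14,-0.09]
    - [1.1,13.5,14,-0.12]
    - [1.4,17,14,-0.15]
    - [1.7,20.5,14,-0.18]
    - [2,24,14,-0.2]
    - [2.2,27.5,14,-0.22]
    - [2.4,30,14,-0.236]
    - [2.5,31.4,14,-0.236]
    - [2.57,31.9,14,-0.236]
    - [2.57,31.9,14,-0.236]
    - [2.57,31.9,14,-0.236]
    - [2.57,31.9,14,-0.236]
  force: 45

```text
time: 25.43
ee_pos: [0.4992, 0.1725, 0.1624]
tcp_rot: [-180.0, -0.0, -179.9]
wrist_force: [0.4, -1.0, -0.4]
opening: 0.0384
grasp_force: 47.0
```

```bash
python3 - <<'E'
from h import *
o=get_obs();print(o['time'],o['ee_pos'],o['tcp_rot'],o['opening'],o['wrist_force'],o['torque'])
s=camera("scene")[:,:,::-1].copy(); t=camera("top")[:,:,::-1].copy(); cv2.imwrite("pics/scene3.png",s)
cv2.imwrite("pics/top3.png",t)
cv2.imwrite("pics/c4.png",np.hstack([crop(s,300,150,45,65,8),crop(t,170,190,45,65,8)]))
E
```

```text
25.4333 [0.49922195 0.17248469 0.16240669] [-1.79983195e+02 -1.74205122e-03 -1.79882267e+02] 0.038441538306039906 [ 0.40399718 -1.02447729 -0.41365568] [-0.05814846  0.00295935 -0.01226435]
```

View pics/c4.png

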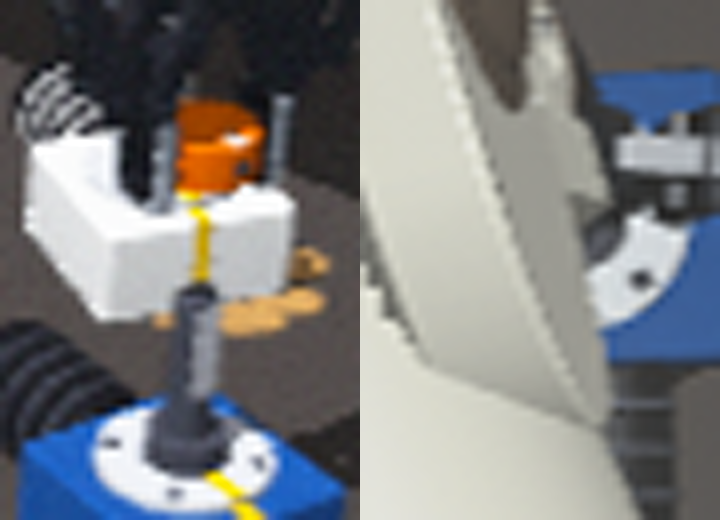

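The collar is held level, with the screw dot at crop (243,170) and the stripe at (238,137) on the +x side. The shaft end is free below at (197,297). Lower slowly, watching the forces.

Emit:
servo_tool:
  moves:
    - [0.1,0.03,-1.5,0]
    - [0.1,0.03,-3,0]
    - [0.1,0.03,-4,0]
    - [0.1,0.03,-4.4,0]
    - [0.1,0.03,-4.7,0]
    - [0.1,0.03,-5,0]
    - [0.1,0.03,-5.3,0]
    - [0.1,0.03,-5.3,0]

```text
time: 26.2
ee_pos: [0.5002, 0.174, 0.1092]
tcp_rot: [-180.0, -0.0, -179.8]
wrist_force: [0.9, 0.8, -0.9]
opening: 0.0388
grasp_force: 47.0
```

Emit:
servo_tool:
  moves:
    - [0,0,-0.3,0]
    - [0,0,-0.6,0]
    - [0,0,-0.9,0]
    - [0,0,-1.2,0]
    - [0,0,-1.2,0]

```text
time: 26.62
ee_pos: [0.4999, 0.1739, 0.0965]
tcp_rot: [-180.0, -0.1, -179.8]
wrist_force: [0.5, -0.3, -0.5]
opening: 0.0386
grasp_force: 47.0
```

Emit:
servo_tool:
  moves:
    - [0,0,-0.4,0]
    - [0,0,-0.8,0]
    - [0,0,-1.2,0]
    - [0,0,-1.55,0]
    - [0,0,-1.55,0]
    - [0,0,-1.55,0]

```text
time: 27.12
ee_pos: [0.5, 0.174, 0.0815]
tcp_rot: [-180.0, -0.0, -179.8]
wrist_force: [-0.2, 0.3, -1.0]
opening: 0.0384
grasp_force: 47.0
```

```bash
python3 - <<'E'
from h import *
s=camera("scene")[:,:,::-1].copy(); cv2.imwrite("pics/scene4.png",s)
o=get_obs();print(o['time'],o['ee_pos'],o['tcp_rot'],o['opening'],o['wrist_force'],o['torque'])
S=C("scene")
for z in(.092,.101,.110):
  print(z,S.px([[.499,.1745,z],[.519,.1762,z]]))
cv2.imwrite("pics/c5.png",crop(s,295,165,60,55,10))
E
```

```text
27.1667 [0.50015789 0.17400996 0.08177833] [-1.79999148e+02 -4.18812146e-03 -1.79819435e+02] 0.038626715454231506 [-0.02157139 -0.57645176 -0.80898159] [-0.00580045 -0.02340966  0.03220946]
0.092 [[323.15527017 194.32013074]
 [327.34914257 197.48808011]]
0.101 [[323.4018867  191.75351438]
 [327.61789514 194.90398495]]
0.11 [[323.65072876 189.16373626]
 [327.88910326 192.29627928]]
```

View pics/c5.png

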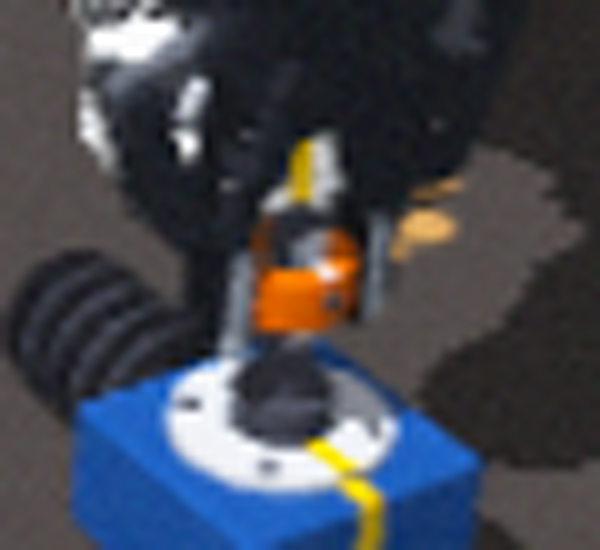

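The collar is around the shaft. Its screw dot is at pixel (328.3,194.5), against (328.3,194.9) predicted for the middle of the flat facing the mark. No contact forces. Handing in.

Emit:
servo_tool:
  moves:
    - [0,0,-0.05,0]
    - [0,0,-0.05,0]
    - [0,0,-0.05,0]

```text
time: 27.42
ee_pos: [0.5003, 0.174, 0.0814]
tcp_rot: [180.0, 0.0, -179.8]
wrist_force: [-1.0, 0.0, -1.7]
opening: 0.0383
grasp_force: 47.0
```

```bash
python3 -c "
from workcell import *
print(get_obs()['ee_pos'],job_done())"
```

```text
the job is handed in; nothing more can be done
[0.50025177 0.17403425 0.08142687] None
```

I handed the job in at 27.4 s, no verdict shown: jaw at its stop, collar held level at mid-flat with its screw towards the mark; the flat's angle is least certain (fingers say about 5°, square to the mark, but pictures ranged from about -4° to 14°).

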